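# Seat a cassette and snap its toggle clamp shut

## Robot

A 7-joint arm with a two-finger parallel gripper is mounted at the origin on the work surface. World frame = base frame: x ahead of the robot, y to its left, z up, the work surface at z = 0. Lengths are in m, angles in rad, forces in N, time in s.
With the tool pointing down it reaches from about 0.4 to 0.85 m from the base axis. Payload 10.4 kg.
Tool frame: the origin (TCP) lies between the finger pads; the fingertips stand 11 mm ahead of it and the grasp point (between the pads) lies 8 mm behind it; z points along the fingers, y is the direction in which the jaws open and shut (so a half turn about z gives the same grasp; the last joint's range is limited). The gripper opens to 87 mm and grips with 3 to 60 N. Pads are 19 mm wide; open, the fingers measure 117 mm over their backs; the gripper's body (75 mm by 190 mm) begins 51 mm behind the grasp point.
Start: joints at [-1.19, 0.332, -0.065, 1.46, 0.022, 1.35, -0.088], TCP at [0.246, 0.575, 0.234] pointing down, gripper open.
Joint ranges: [-2.6, 2.6], [-0.5, 2.12], [-1.47, 1.34], [0.16, 2.42], [-1.27, 4.41], [0.06, 2.06], [-2.6, 2.6]. Speed limits (rad/s): [2.22, 2.22, 2.79, 2.79, 3.14, 3.14, 3.14].

## Interface

Orientations are given as a unit quaternion [x, y, z, w].
In Python, from bench import r, eyes gives the robot as it stands.
- The arm moves only by the shell command python3 -m inch 'ROWS' [FORCE]. ROWS is a JSON object of lists of equal length, an entry for each row: "translation": the shift along the world's x, y, z scaled (see below), a list of three; "rot": the turn, a rotation vector about the world's x, y, z scaled (see below), a list of three; "jaw": the finger opening in mm, from 0 to 87. In form: {"translation": [[tx, ty, tz], ...], "rot": [[ax, ay, az], ...], "jaw": [jaw, ...]}. A call has 1 to 20 rows; each row is the pose to reach, as a shift and turn from the pose measured when the call began; what a row does not reach only later rows make up. The controller multiplies each number of a shift by 100 mm and each number of a turn by 60 degrees. A row lasts 1/10 s, in which the tool goes at most 50 mm and 8.59 degrees, less where a joint would pass 70% of its speed; a pose out of reach is approached as far as the arm can. A call with a number of a shift or a turn outside -1 to 1 is refused whole. A call with a gripper value outside its range is refused whole. The fingers move at their own pace and stop on an object; FORCE is the grip in N (left out, the last holds). Time passes only in rows, so rows that repeat a pose let the fingers close. It gives the time, the measured TCP pose, the force and the opening at its end, in the units of the state.
- r.read_state(): the state, without advancing time (a new reading comes with each control period).
- eyes.camera(name): name is "side" or "top"; returns the picture (420x560x3 uint8, blue, green, red); there is no depth.
- eyes.calibration(name): a dict with "fx", "fy", "cx", "cy" (pixels), "R" (3x3) and "t" (3): a world point X has camera coordinates R X + t. Camera axes: x right, y down, z forward; pixel columns grow to the right and rows downward; lengths in m; the calibration is good to about 2 mm. A picture is of the moment at which its call begins. calibration takes no time and is no camera call.
- r.close_job(): hands the job in, once; it reports no verdict.
The state is a dict: "time": time; "joint_positions": joint angles; "joint_vel": joint speeds; "joint_torque": joint torques, N m; "ee_pos": TCP position; "eef_rot": TCP orientation; "ft_force": force on the tool from outside, world axes, zero at the start; "torque": the same for the moment, N m; "width": finger opening in m.
Only numpy, scipy, OpenCV 4.12 (cv2) and the standard library are available. Lean on these libraries where they do the work, as an engineer would, in place of code of your own. Each camera call takes 0.05 s, during which the arm holds its last target. There are 200 camera calls.

## Task

Push the white cassette along its channel with the fingers, sliding it without ever lifting it, until it sits fully home against the blue end stop. Then push the red clamp lever over, past its dead point, until it snaps into lock and the clamp holds the cassette down. Leave the other things on the bench where they are.

Things in the scene. Friction and masses are not known exactly. Their poses are not given: they have to be found in the camera images.
- fixture: Blue-grey base plate 220 x 220 x 12 mm, fixed to the bench, yawed up to 25 degrees. Origin: centre of its underside; x along the channel towards the end stop, y towards the clamp's side, z up. The channel is centred at y = -55 mm, 58 mm wide, x = -107 to 85 mm, between two steel guide strips 7 mm wide, tops at z = 18 mm. All mm coordinates in these notes are in this frame.
- stop_face (a point): Middle of the face of the blue end stop, at x = 85, y = -55, z = 23 mm; the stop is 66 mm wide, its top at z = 34 mm.
- cassette: White cassette, a block 120 x 54 x 30 mm, about 250 g, loose in the channel (underside at z = 12, top at z = 42 mm). Origin: centre of its underside; x along its length, towards the stop, z up. It starts 25 to 60 mm short of the stop; home, its origin is at x = 25, y = -55 mm. Sliding it takes 1 to 5 N.
- lever (a joint): Angle of the red-handled lever, rad. 0: open, its start, leaning 28 degrees from upright towards +y. Grows as it is pushed over towards -y. A spring returns it to 0 until the dead point at about 0.6 (6 degrees past upright), then snaps it on to its hard stop at 1.1 (35 degrees past upright): locked. Pushing it takes 5 to 10 N at the tip.
- lever_pivot (a point): Point on the lever's pivot, which is parallel to x, at x = 45, y = 50, z = 55 mm.
- lever_tip (a point): Centre of the round end of the red handle, 75 mm from the lever's pivot; the handle is a round bar of 9 mm radius, red over its outer half. Open: x = 45, y = 85, z = 121 mm; locked: x = 45, y = 7, z = 117 mm; highest point of the handle on the way: 139 mm.
- bar_pivot (a point): Pivot of the steel clamp arm, at x = 45, y = 15, z = 55 mm. Open, the arm stands up steeply, its end some 135 mm above the bench; the lever drives it down on to the cassette. The clamp's cheeks stand from x = 27 to 63, y = 2 to 62 mm, up to z = 63 mm.
- clamp_foot: Sprung black rubber foot, 20 mm in diameter, under the end of the clamp arm. Origin: on its axis, 23 mm from its underside; z along its axis, up when clamped. With the lever locked it presses on the cassette's top with some 2.5 N.
- reagent: Bystander: amber bottle, 62 mm in diameter, 140 mm tall. Origin: centre of its underside.
- beaker: Bystander: open glass beaker, 68 mm in diameter at the rim, 85 mm tall. Origin: centre of its underside.
- spare: Bystander: green spare cassette, 120 x 54 x 30 mm, lying on the bench. Origin: centre of its underside; x along its length.
There are look-alikes about, which are no part of the job. Of the things like the cassette, leave any that is brown or yellow; of the rest the smaller one is meant.

How it is judged:
On the way, in this order (a step that is already met when the one before it is completed fails the run):
1. the cassette has been slid home against the end stop, the lever not yet over (x of cassette in the frame of fixture above 0.0215 m and z of cassette in the frame of fixture below 0.015 m and value of joint lever below 0.5 rad), for 0.2 s.
2. the lever has snapped into lock (value of joint lever above 1.03 rad), for 0.2 s.
At the end, for the whole second after the job is handed in: The cassette lies flat in the channel within 3.5 mm of the end stop, at rest, the lever is locked (beyond 1.03 rad), the clamp's foot presses on the cassette with more than 0.8 N, and each of the three bystanders is within 25 mm of where it stood (x of cassette in the frame of fixture above 0.0215 m and z of cassette in the frame of fixture below 0.015 m and value of joint lever above 1.03 rad and contact force between clamp_foot and cassette above 0.8 N and linear speed of cassette below 0.02 m/s and distance of each of reagent, beaker, spare from where it was at the start of the episode below 0.025 m); the robot touches nothing.
It fails at once if the cassette is lifted more than 8 mm off the plate, or tipped by more than 0.2 rad (z of cassette in the frame of fixture above 0.02 m or angle between cassette's own z axis and vertical above 0.2 rad).
It fails at once if a bystander is moved by more than 25 mm (distance of any of reagent, beaker, spare from where it was at the start of the episode above 0.025 m).
It also fails if it takes over 48 s, if anything falls off the work surface, if the arm or the gripper's body presses on something with over 40 N, if the wrist force passes 120 N, or if a joint passes its speed limit or range.

## Working session

There is one attempt and no reset: what is moved stays moved. The work goes in short steps, Python scripts to look and compute and a shell command to move; the robot and the scene stay as the last step left them, time stands still between calls to the robot, and variables do not carry over. Pictures are saved under pics/ and viewed, about 8 in all and at most 12, crops included, and the job is handed in when it is done.

```bash
mkdir -p pics; python3 - <<'E'
from bench import r,eyes
import cv2,numpy as np
s=r.read_state();print(s['time'],s['ee_pos'],s['eef_rot'],s['width'])
for n in('top','side'):
    cv2.imwrite(f'pics/{n}0.png',eyes.camera(n))
    c=eyes.calibration(n);print(n,c['fx'],c['cx'],c['cy'],-np.array(c['R']).T@c['t'])
E
```

```text
0.0 [0.24545159 0.57440087 0.23275468] [ 2.00527886e-01  9.79687752e-01 -6.80540317e-04 -1.09692022e-04] 0.08708701884311877
top 411.0991930763626 277.0287806431548 206.24927050154986 [ 0.45709351 -0.03247244  0.97963817]
side 397.0263696276816 283.54025465644753 211.78051895855398 [ 0.57744467 -0.71729104  0.55698037]
```

View pics/top0.png

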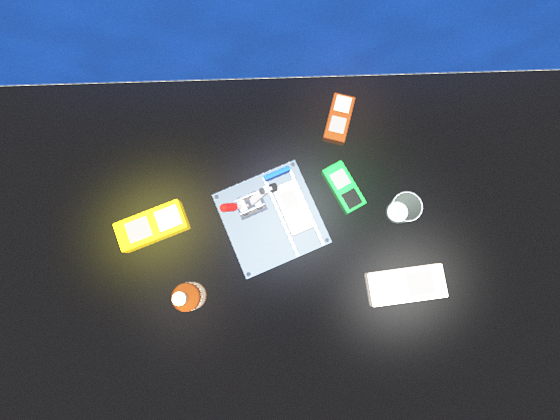

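View pics/side0.png

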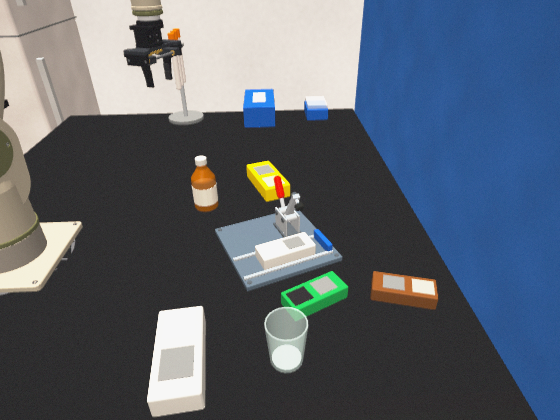

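The top view shows the plate with corners at about (213,195), (295,161), (330,242) and (247,278). The stop is at (278,172), the cassette in the channel at about (293,210), and the red lever at (229,208). The spare, beaker, bottle and look-alikes stand clear of the plate.

```bash
cat >h.py <<'E'
import numpy as np,cv2
from bench import r,eyes
def ray(n,u,v,z):
    c=eyes.calibration(n);R=np.array(c['R']);o=-R.T@c['t']
    d=R.T@[(u-c['cx'])/c['fx'],(v-c['cy'])/c['fy'],1];return o+d*(z-o[2])/d[2]
def px(n,X):
    c=eyes.calibration(n);p=np.array(c['R'])@X+c['t'];return c['fx']*p[0]/p[2]+c['cx'],c['fy']*p[1]/p[2]+c['cy']
E
python3 - <<'E'
from h import *
im=cv2.imread('pics/top0.png');hsv=cv2.cvtColor(im,cv2.COLOR_BGR2HSV)
m=(im.min(2)>110).astype(np.uint8)
m[:150]=0;m[290:]=0;m[:,:205]=0;m[:,335:]=0
m=cv2.morphologyEx(m,cv2.MORPH_OPEN,np.ones((3,3)))
c=max(cv2.findContours(m,0,1)[0],key=cv2.contourArea)
P=np.array([ray('top',*p[0],.012)[:2] for p in c],np.float32)
(cx,cy),wh,a=cv2.minAreaRect(P);print(cx,cy,wh,a)
B=cv2.boxPoints(((cx,cy),wh,a));print(B)
e=[B[(i+1)%4]-B[i] for i in range(4)];x=max(e,key=lambda v:v[0]);yaw=np.arctan2(x[1],x[0]);print('yaw',yaw)
R=np.array([[np.cos(yaw),-np.sin(yaw),0],[np.sin(yaw),np.cos(yaw),0],[0,0,1]]);o=np.array([cx,cy,0])
np.savez('fx.npz',R=R,o=o)
W=lambda *p:o+R@(np.array(p)/1000)
k=cv2.resize(im[150:290,200:340],None,fx=4,fy=4,interpolation=cv2.INTER_CUBIC)
k2=cv2.imread('pics/side0.png')[170:300,205:350];k2=cv2.resize(k2,None,fx=4,fy=4)
pts={'stop':(85,-55,23),'tip':(45,85,121),'c1':(110,110,12),'c2':(-110,110,12),'c3':(-110,-110,12),'c4':(110,-110,12),'s1':(85,-22,34),'s2':(85,-88,34)}
for n,q in pts.items():
    w=W(*q);print(n,w.round(4))
    u,v=px('top',w);cv2.circle(k,(int((u-200)*4+2),int((v-150)*4+2)),4,(0,0,255),1)
    u,v=px('side',w);cv2.circle(k2,(int((u-205)*4+2),int((v-170)*4+2)),4,(0,0,255),1)
# cassette rear edge: white along channel axis
for x in range(-107,60,4):
    u,v=px('top',W(x,-55,42));print(x,im[int(round(v)),int(round(u))],end=';')
cv2.imwrite('pics/k.png',k);cv2.imwrite('pics/k2.png',k2)
E
```

```text
0.5953969955444336 -0.017199456691741943 (0.22185787558555603, 0.2584371268749237) 22.184751510620117
[[ 0.44388783  0.06056705]
 [ 0.5414722  -0.17873825]
 [ 0.74690616 -0.09496596]
 [ 0.6493218   0.14433934]]
yaw 0.387197
stop [ 0.6949 -0.036   0.023 ]
tip [0.605  0.0785 0.121 ]
c1 [0.6557 0.1262 0.012 ]
c2 [0.452  0.0431 0.012 ]
c3 [ 0.5351 -0.1606  0.012 ]
c4 [ 0.7388 -0.0775  0.012 ]
s1 [ 0.6824 -0.0055  0.034 ]
s2 [ 0.7073 -0.0666  0.034 ]
-107 [252 244 233];-103 [249 241 231];-99 [249 241 231];-95 [248 241 230];-91 [249 242 231];-87 [249 242 231];-83 [248 241 229];-79 [249 241 231];-75 [249 242 230];-71 [248 242 230];-67 [249 243 231];-63 [232 230 227];-59 [255 255 255];-55 [255 255 255];-51 [255 255 255];-47 [255 255 255];-43 [255 255 255];-39 [255 255 255];-35 [255 255 255];-31 [255 255 255];-27 [255 255 255];-23 [255 255 255];-19 [255 255 255];-15 [255 255 255];-11 [255 255 255];-7 [255 255 255];-3 [255 255 255];1 [255 255 255];5 [255 255 255];9 [255 255 255];13 [255 255 255];17 [255 255 255];21 [255 255 255];25 [255 255 255];29 [255 255 255];33 [255 255 255];37 [255 255 255];41 [255 255 255];45 [255 255 255];49 [255 255 255];53 [255 255 255];57 [255 255 255];
```

View pics/k.png

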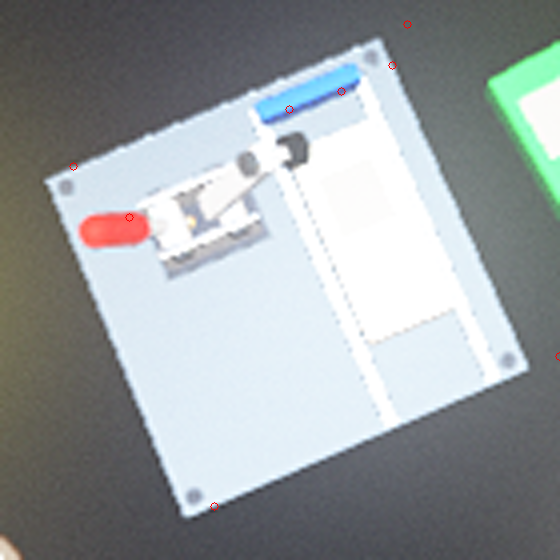

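View pics/k2.png

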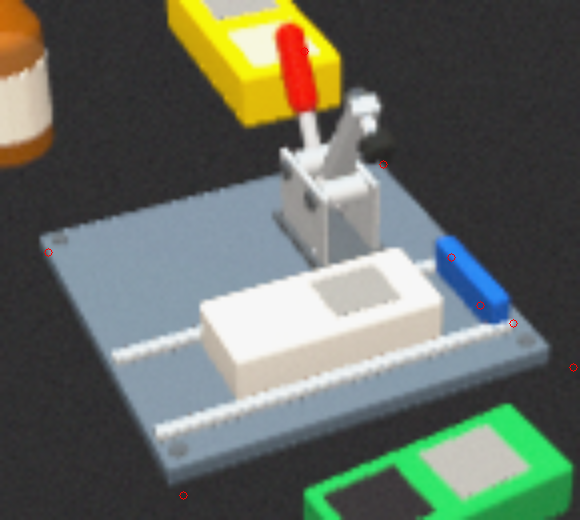

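The rectangle came out too long because it took in the green glare. The crop gives the corners clearly at (45,180), (380,38), (528,368) and (185,518), so I'll refit from those and measure the cassette's rear edge in both views.

```bash
python3 - <<'E'
from h import *
k=np.array([(45,180),(380,38),(528,368),(185,518)])/4+[200,150]-.4
P=np.array([ray('top',*p,.012) for p in k])
print([np.linalg.norm(P[i]-P[(i+1)%4]).round(4) for i in range(4)])
P2=np.array([ray('side',*p,.012) for p in np.array([(40,238),(548,350),(168,472)])/4+[205,170]-.4]);print(P.round(4),P2.round(4))
o=P.mean(0);o[2]=0
x=(P[0]-P[3])+(P[1]-P[2]);yaw=np.arctan2(x[1],x[0]);print(o,yaw)
R=np.array([[np.cos(yaw),-np.sin(yaw),0],[np.sin(yaw),np.cos(yaw),0],[0,0,1]]);np.savez('fx.npz',R=R,o=o)
F=lambda w:(R.T@(w-o)*1000).round(1)
for q in [(370,343),(455,308)]:
    for z in(.012,.042):print('rear top',z,F(ray('top',*(np.array(q)/4+[200,150]-.4),z)))
for q in [(202,305),(237,350),(440,300)]:print('side top edge',F(ray('side',*(np.array(q)/4+[205,170]-.4),.042)))
for n,q in {'stop':(85,-55,23),'tip':(45,85,121),'tiplock':(45,7,117),'pushstart':(-95,-55,35)}.items():print(n,(o+R@(np.array(q)/1000)).round(4))
print('red end side/top',F(ray('side',*(np.array((289,30))/4+[205,170]-.4),.126)),F(ray('top',*(np.array((85,230))/4+[200,150]-.4),.121)))
print('per100mm x,y:',R[:2,0],R[:2,1])
# bystander heights near path
im=cv2.imread('pics/side0.png')
print('bottle top',F(ray('top',187,297,.0)),'spare',F(ray('top',345,187,.03)),'beaker',F(ray('top',405,208,.085)))
E
```

```text
[np.float64(0.2198), np.float64(0.2178), np.float64(0.2184), np.float64(0.2181)]
[[ 0.6475  0.143   0.012 ]
 [ 0.7304 -0.0606  0.012 ]
 [ 0.5284 -0.1419  0.012 ]
 [ 0.4457  0.0603  0.012 ]] [[ 0.4457  0.0582  0.012 ]
 [ 0.7282 -0.0628  0.012 ]
 [ 0.5275 -0.1441  0.012 ]]
[5.88016149e-01 2.05022905e-04 0.00000000e+00] 0.38599766293833887
rear top 0.012 [-58.5 -30.1  12. ]
rear top 0.042 [-60.9 -28.5  42. ]
rear top 0.012 [-59.5 -84.4  12. ]
rear top 0.042 [-61.8 -81.2  42. ]
side top edge [-59.7 -31.2  42. ]
side top edge [-57.2 -73.5  42. ]
side top edge [ 55.4 -81.6  42. ]
stop [ 0.6875 -0.0187  0.023 ]
tip [0.5977 0.0959 0.121 ]
tiplock [0.6271 0.0236 0.117 ]
pushstart [ 0.5207 -0.0865  0.035 ]
red end side/top [ 44.2  85.  126. ] [ 48.   90.1 121. ]
per100mm x,y: [0.92642329 0.37648358] [-0.37648358  0.92642329]
bottle top [-92.5 253.    0. ] spare [  -4.9 -188.8   30. ] beaker [-107.2 -277.2   85. ]
```

The plate checks out: its sides measure 218–220 mm, the two views agree to 2 mm, and the lever tip lands within 5 mm. Its yaw is 0.386, and the cassette's rear face is at x ≈ −60, so about 25 mm to go. Next I travel high with the jaw closed, turning −135° in total so that tool y runs along fixture y.

```bash
A='{"translation":[[0.2,-0.47,0],[0.4,-0.94,0],[0.4,-0.94,0],[0.4,-0.94,0]],"rot":[[0,0,-0.14],[0,0,-0.28],[0,0,-0.321],[0,0,-0.321]],"jaw":[0,0,0,0]}'; unset A
python3 -m inch '{"translation":[[0.2,-0.47,0],[0.4,-0.94,0],[0.4,-0.94,0]],"rot":[[0,0,-0.14],[0,0,-0.28],[0,0,-0.32]],"jaw":[0,0,0]}' 20
python3 -m inch '{"translation":[[0.2,-0.47,0],[0.4,-0.94,0],[0.4,-0.94,0]],"rot":[[0,0,-0.14],[0,0,-0.28],[0,0,-0.32]],"jaw":[0,0,0]}'
python3 -c "
from bench import r
print(r.read_state()['joint_positions'])"
```

```text
time: 0.4
ee_pos: [0.2897, 0.4747, 0.2327]
eef_rot: [0.367, 0.93, -0.002, 0.001]
ft_force: [-0.2, 0.1, 0.2]
width: 0.0703
time: 0.7
ee_pos: [0.3327, 0.3755, 0.2326]
eef_rot: [0.523, 0.853, -0.002, 0.001]
ft_force: [0.2, -0.6, 0.2]
width: 0.0473
[-1.03429062  0.06106066  0.09961143  1.7841187  -0.00326136  1.3009257
 -0.46278172]
```

```bash
python3 -m inch '{"translation":[[0.2,-0.47,0],[0.39,-0.92,0],[0.39,-0.92,0]],"rot":[[0,0,-0.14],[0,0,-0.28],[0,0,-0.32]],"jaw":[0,0,0]}' >/dev/null
python3 -m inch '{"translation":[[0.2,-0.47,0],[0.39,-0.92,0],[0.39,-0.92,0]],"rot":[[0,0,-0.14],[0,0,-0.28],[0,0,-0.32]],"jaw":[0,0,0]}' >/dev/null
python3 -m inch '{"translation":[[0.2,-0.47,0],[0.39,-0.92,0],[0.39,-0.92,0]],"rot":[[0,0,-0.14],[0,0,-0.28],[0,0,-0.32]],"jaw":[0,0,0]}' >/dev/null
python3 -m inch '{"translation":[[0.2,-0.47,0],[0.39,-0.92,0],[0.39,-0.92,0]],"rot":[[0,0,-0.14],[0,0,-0.28],[0,0,-0.32]],"jaw":[0,0,0]}'
python3 -c "
from bench import r
from scipy.spatial.transform import Rotation as Q
import numpy as np
s=r.read_state();print(s['joint_positions']);d=np.load('fx.npz');o=d['o'];R=d['R']
q=Q.from_quat(s['eef_rot']).as_matrix()[:,1]; a=np.degrees(np.arctan2(q[1],q[0]));print('yaw turn left',(-67.88-a)/60)
T=o+R@[-.092,-.055,.09];T[2]=.1;print((T-s['ee_pos'])*10)"
```

```text
time: 1.9
ee_pos: [0.4956, -0.0161, 0.2328]
eef_rot: [0.948, 0.319, -0.003, 0.002]
ft_force: [0.3, 0.2, -0.6]
width: 0.0006
[-0.58781865  0.03494605  0.54221699  1.81643469 -0.01282034  1.30069437
 -0.96478044]
yaw turn left -0.2504999161477439
[ 0.27892492 -0.69317045 -1.32768652]
```

```bash
python3 -m inch '{"translation":[[0.28,-0.5,0],[0.28,-0.69,-0.3],[0.28,-0.69,-0.7],[0.28,-0.69,-1],[0.28,-0.69,-1],[0.28,-0.69,-1]],"rot":[[0,0,-0.13],[0,0,-0.25],[0,0,-0.25],[0,0,-0.25],[0,0,-0.25],[0,0,-0.25]],"jaw":[0,0,0,0,0,0]}'
cat >s.py <<'E'
from h import *
from scipy.spatial.transform import Rotation as Q
s=r.read_state();d=np.load('fx.npz');o=d['o'];R=d['R']
M=Q.from_quat(s['eef_rot']).as_matrix();q=M[:,1]; a=np.degrees(np.arctan2(q[1],q[0]))
print('t',s['time'],'yaw left',((-67.88-a)/60).round(3),'tilt',M[:,2].round(3),'fixture mm',(R.T@(s['ee_pos']-o)*1000).round(1),'F fix',(R.T@s['ft_force']).round(1))
E
python3 s.py
python3 -c "
from h import *
cv2.imwrite('pics/s1.png',cv2.resize(eyes.camera('side')[150:320,180:380],None,fx=3,fy=3))"
```

```text
time: 2.5
ee_pos: [0.5236, -0.0851, 0.1333]
eef_rot: [0.981, 0.192, -0.004, 0.002]
ft_force: [-0.6, -0.1, 0.7]
width: 0.0003
t 2.5 yaw left -0.001 tilt [-0.007 -0.005 -1.   ] fixture mm [-91.8 -54.8 133.3] F fix [-0.6  0.2  0.7]
```

View pics/s1.png

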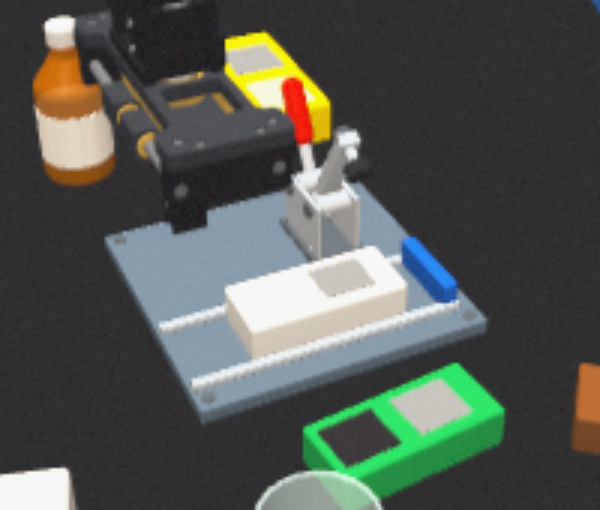

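The gripper hangs behind the cassette at around pixel (188,225), over the channel's rear, and clear of the bottle and lever. I'll go down and start pushing.

```bash
python3 -m inch '{"translation":[[0,0,-0.4],[0,0,-0.7],[0,0,-0.9],[0,0,-1],[0,0,-1],[0,0,-1]],"rot":[[0,0,0],[0,0,0],[0,0,0],[0,0,0],[0,0,0],[0,0,0]],"jaw":[0,0,0,0,0,0]}'; python3 s.py
python3 -m inch '{"translation":[[0.065,0.026,0],[0.13,0.053,0],[0.167,0.068,0],[0.195,0.079,0],[0.222,0.09,0],[0.25,0.102,0],[0.278,0.113,0],[0.278,0.113,0]],"rot":[[0,0,0],[0,0,0],[0,0,0],[0,0,0],[0,0,0],[0,0,0],[0,0,0],[0,0,0]],"jaw":[0,0,0,0,0,0,0,0]}';python3 s.py
```

```text
time: 3.15
ee_pos: [0.5255, -0.0851, 0.0358]
eef_rot: [0.981, 0.192, -0.002, 0.002]
ft_force: [-0.8, -0.4, -0.3]
width: 0.0005
t 3.15 yaw left -0.001 tilt [-0.003 -0.004 -1.   ] fixture mm [-90.  -55.5  35.8] F fix [-0.9 -0.1 -0.3]
time: 3.95
ee_pos: [0.5539, -0.0734, 0.0357]
eef_rot: [0.981, 0.192, -0.001, 0.002]
ft_force: [1.0, -0.4, 0.5]
width: -0.0
t 3.95 yaw left -0.001 tilt [-0.002 -0.004 -1.   ] fixture mm [-59.3 -55.3  35.7] F fix [ 0.7 -0.7  0.5]
```

```bash
python3 -m inch '{"translation":[[0.037,0.015,0],[0.074,0.03,0],[0.102,0.041,0]],"rot":[[0,0,0],[0,0,0],[0,0,0]],"jaw":[0,0,0]}';python3 s.py
python3 -m inch '{"translation":[[0.019,0.008,0],[0.037,0.015,0],[0.046,0.019,0]],"rot":[[0,0,0],[0,0,0],[0,0,0]],"jaw":[0,0,0]}';python3 s.py
python3 -c "
from h import *
cv2.imwrite('pics/s2.png',cv2.resize(eyes.camera('side')[170:300,210:350],None,fx=4,fy=4))"
```

```text
time: 4.25
ee_pos: [0.5645, -0.0689, 0.0357]
eef_rot: [0.981, 0.193, -0.001, 0.002]
ft_force: [-2.8, -1.8, 1.1]
width: 0.0005
t 4.25 yaw left -0.002 tilt [-0.002 -0.004 -1.   ] fixture mm [-47.8 -55.1  35.7] F fix [-3.3 -0.6  1.1]
time: 4.55
ee_pos: [0.5666, -0.0681, 0.0354]
eef_rot: [0.981, 0.192, -0.004, 0.001]
ft_force: [-19.4, -3.4, 16.0]
width: 0.0004
t 4.55 yaw left -0.001 tilt [-0.008 -0.004 -1.   ] fixture mm [-45.5 -55.2  35.4] F fix [-19.3   4.1  16. ]
```

View pics/s2.png

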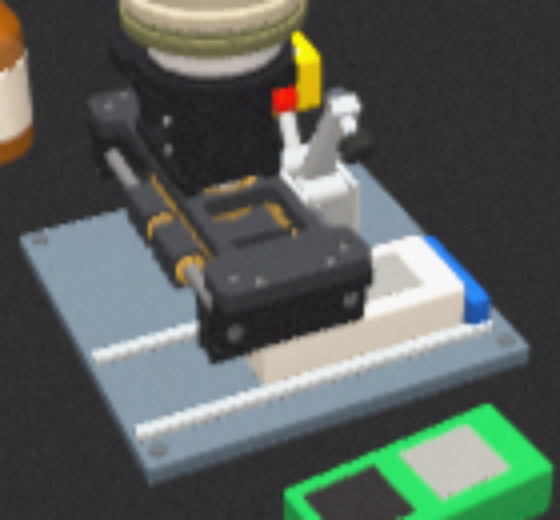

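The cassette is against the blue stop (its front edge meets it at about (465,300)). The push stopped at x=−45.5 with 19 N, as predicted for home. Backing off and lifting clear.

```bash
python3 -m inch '{"translation":[[-0.1,-0.04,0],[-0.28,-0.11,0],[-0.28,-0.11,0.4],[-0.28,-0.11,0.8],[-0.28,-0.11,1],[-0.28,-0.11,1]],"rot":[[0,0,0],[0,0,0],[0,0,0],[0,0,0],[0,0,0],[0,0,0]],"jaw":[0,0,0,0,0,0]}'
python3 -m inch '{"translation":[[-0.1,0.2,0.4],[-0.3,0.6,0.75],[-0.3,1,0.75],[-0.3,1,0.75]],"rot":[[0,0,0],[0,0,0],[0,0,0],[0,0,0]],"jaw":[0,0,0,0]}';python3 s.py
python3 -c "
from s import *
T=o+R@[.045,.130,.121];print((T-s['ee_pos'])*10)
cv2.imwrite('pics/t2.png',cv2.resize(eyes.camera('top')[140:290,190:350],None,fx=4,fy=4))"
```

```text
time: 5.2
ee_pos: [0.5408, -0.079, 0.1387]
eef_rot: [0.981, 0.192, -0.001, 0.002]
ft_force: [0.1, -0.3, 0.1]
width: 0.0006
time: 5.6
ee_pos: [0.5108, 0.028, 0.214]
eef_rot: [0.98, 0.197, 0.0, 0.0]
ft_force: [-0.1, -0.4, -0.2]
width: 0.0006
t 5.6 yaw left -0.009 tilt [ 0. -0. -1.] fixture mm [-61.1  54.8 214. ] F fix [-0.2 -0.3 -0.2]
t 5.6 yaw left -0.009 tilt [ 0. -0. -1.] fixture mm [-61.1  54.8 214. ] F fix [-0.2 -0.3 -0.2]
[ 0.69999769  1.09583875 -0.92963388]
```

View pics/t2.png

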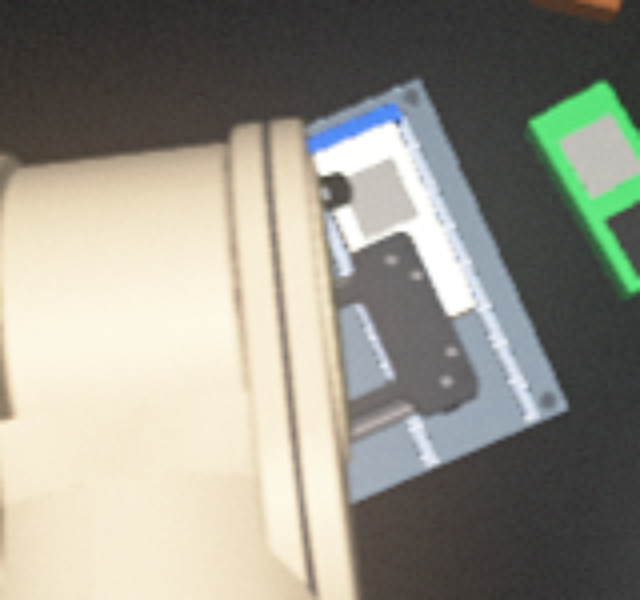

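The top view shows the cassette's front edge against the blue stop at (355,130). Next I go to the far side of the lever, then down.

```bash
python3 -m inch '{"translation":[[0,0.45,0],[0.2,0.9,0],[0.5,1,0],[0.7,1,0],[0.7,1,0],[0.7,1,0]],"rot":[[0,0,-0.01],[0,0,-0.01],[0,0,-0.01],[0,0,-0.01],[0,0,-0.01],[0,0,-0.01]],"jaw":[0,0,0,0,0,0]}';python3 s.py
python3 -m inch '{"translation":[[0,0.1,-0.2],[0,0.1,-0.6],[0,0.1,-0.93],[0,0.1,-0.93],[0,0.1,-0.93]],"rot":[[0,0,0],[0,0,0],[0,0,0],[0,0,0],[0,0,0]],"jaw":[0,0,0,0,0]}';python3 s.py
python3 -c "
from h import *
cv2.imwrite('pics/s3.png',cv2.resize(eyes.camera('side')[150:300,190:370],None,fx=4,fy=4))"
```

```text
time: 6.25
ee_pos: [0.5806, 0.1235, 0.2119]
eef_rot: [0.982, 0.189, -0.001, 0.001]
ft_force: [0.5, -0.9, 0.1]
width: 0.0004
t 6.25 yaw left 0.005 tilt [-0.002 -0.003 -1.   ] fixture mm [ 39.6 117.1 211.9] F fix [ 0.1 -1.   0.1]
time: 6.75
ee_pos: [0.5803, 0.133, 0.1196]
eef_rot: [0.982, 0.189, -0.002, 0.001]
ft_force: [0.1, 0.7, 1.5]
width: 0.0001
t 6.75 yaw left 0.005 tilt [-0.003 -0.003 -1.   ] fixture mm [ 42.9 126.  119.6] F fix [0.3 0.6 1.5]
```

View pics/s3.png

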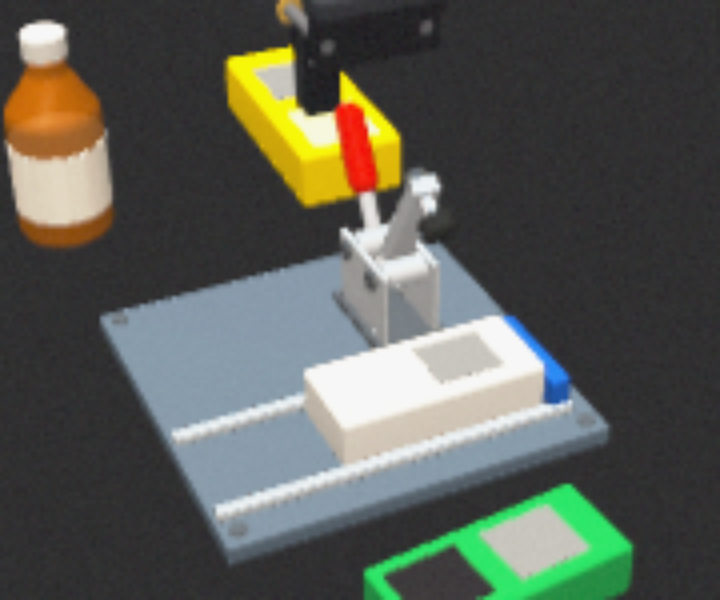

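The cassette is home against the stop, the lever is still open, and the fingertips at about (318,105) stand on the far side of the red handle. Now I push the lever toward −y.

```bash
python3 -m inch '{"translation":[[0.038,-0.093,0],[0.075,-0.185,0],[0.102,-0.25,0],[0.128,-0.315,0],[0.154,-0.38,0],[0.181,-0.444,0],[0.181,-0.444,0]],"rot":[[0,0,0],[0,0,0],[0,0,0],[0,0,0],[0,0,0],[0,0,0],[0,0,0]],"jaw":[0,0,0,0,0,0,0]}';python3 s.py
```

```text
time: 7.5
ee_pos: [0.6003, 0.0876, 0.1216]
eef_rot: [0.982, 0.188, 0.0, 0.001]
ft_force: [-1.0, 1.7, 2.9]
width: 0.0004
t 7.5 yaw left 0.007 tilt [ 0.001 -0.002 -1.   ] fixture mm [ 44.3  76.3 121.6] F fix [-0.3  2.   2.9]
```

```bash
python3 -m inch '{"translation":[[0.026,-0.065,0],[0.053,-0.13,0],[0.079,-0.195,0],[0.105,-0.26,0],[0.105,-0.26,0],[0.105,-0.26,0],[0.105,-0.26,0]],"rot":[[0,0,0],[0,0,0],[0,0,0],[0,0,0],[0,0,0],[0,0,0],[0,0,0]],"jaw":[0,0,0,0,0,0,0]}';python3 s.py
python3 -m inch '{"translation":[[-0.08,0.2,0],[-0.15,0.4,0.2],[-0.2,0.5,0.7],[-0.2,0.5,0.9],[-0.2,0.5,0.9],[-0.2,0.5,0.9]],"rot":[[0,0,0],[0,0,0],[0,0,0],[0,0,0],[0,0,0],[0,0,0]],"jaw":[0,0,0,0,0,0]}';python3 s.py
python3 -c "
from h import *
cv2.imwrite('pics/s4.png',cv2.resize(eyes.camera('side')[130:380,170:420],None,fx=2.4,fy=2.4))"
```

```text
time: 8.2
ee_pos: [0.6106, 0.0619, 0.1215]
eef_rot: [0.982, 0.188, 0.0, 0.001]
ft_force: [0.6, -0.3, 0.4]
width: 0.0004
t 8.2 yaw left 0.007 tilt [ 0.001 -0.002 -1.   ] fixture mm [ 44.2  48.6 121.5] F fix [ 0.5 -0.5  0.4]
time: 8.8
ee_pos: [0.5905, 0.1122, 0.2114]
eef_rot: [0.982, 0.189, 0.0, 0.001]
ft_force: [-0.6, 0.0, -1.3]
width: 0.0005
t 8.8 yaw left 0.006 tilt [ 0.001 -0.002 -1.   ] fixture mm [ 44.5 102.8 211.4] F fix [-0.5  0.3 -1.3]
```

View pics/s4.png

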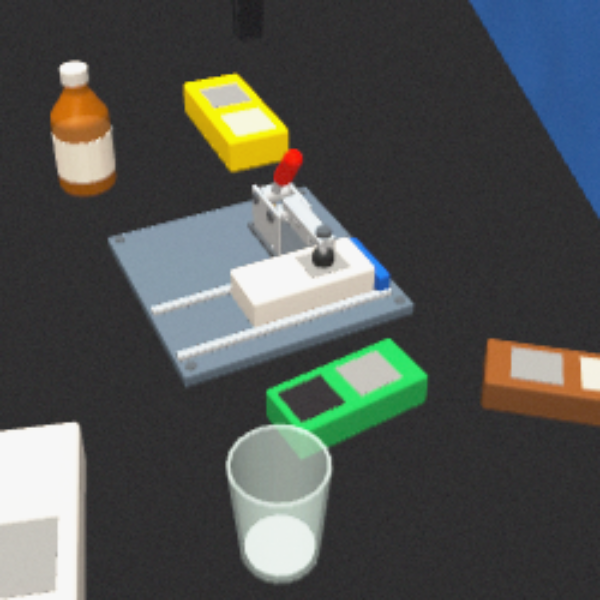

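The lever is over: its tip is at about (291,157), the foot sits on the cassette at (323,257), the cassette is at the stop, and the bystanders look undisturbed. A numeric check, then I hand in.

```bash
python3 - <<'E'
from s import *
for a in(1.0,1.1):
    t=a-np.radians(28);X=o+R@[.045,.050-.075*np.sin(t),.055+.075*np.cos(t)]
    u,v=px('side',X);print(a,(u-170)*2.4,(v-130)*2.4)
a=cv2.imread('pics/side0.png').astype(int);b=eyes.camera('side').astype(int)
D=abs(a-b).max(2)
for n,(x0,y0,x1,y1) in dict(bottle=(190,155,220,212),beaker=(262,308,310,372),spare=(280,272,350,318)).items():print(n,D[y0:y1,x0:x1].mean().round(1))
r.close_job()
E
```

```text
t 8.85 yaw left 0.006 tilt [-0.    -0.003 -1.   ] fixture mm [ 44.  102.7 210.5] F fix [ 0.3 -0.1  0.1]
1.0 289.5882994053172 151.71630170114395
1.1 292.6332606216902 158.71185180805608
bottle 3.6
beaker 2.5
spare 3.7
the job is handed in; nothing more can be done
```

I slid the cassette home with closed fingers, never lifting it, then pushed the lever past its dead point, withdrew, and handed in at about 8.9 s. No verdict is reported, so these are my own last checks:

- **Cassette:** The push stopped firmly at about 19 N with the fingers at x = −45.5 mm; I expected −44.5 mm for home. The last picture shows the cassette flat against the blue stop.
- **Lever:** The tip appears in the side view at about (291,157) in the crop. The prediction was (293,159) for 1.1 rad and (290,152) for 1.0 rad, so it fits locked.
- **Clamp foot:** It sits on the cassette in the last picture, but I could not measure its force directly.
- **Bystanders:** The side picture is unchanged to within noise around the bottle, beaker and spare. The arm was clear with no force on it at hand-in.

My first automatic fit of the plate failed because it took in glare from the green spare. I replaced it with corners read from the picture, and the two camera views then agreed to about 2 mm.

I viewed 9 pictures, one more than the 8 planned.

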